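# Park the toy trucks and true the row with the ruler

## Task

Set out the truck display on the shelf: park each of the loose toy trucks in a bay of its own on the printed strip, nose pointing away from the robot, then hold the wooden ruler by its handle and push the trucks' tails with its long edge until the whole row stands square and straight with every tail on the white line, the ruler lying against all of them. Then lay the ruler back flat on its grey felt strip, and last of all press the display lamp's button fully down and let it come up again. Leave the orange dumper and the glass jar where they are.

Things in the scene. Friction and masses are not known exactly. Their poses are not given: they have to be found in the camera images.
- strip: dark printed parking strip, 150 x 420 mm, stuck flat on the shelf (1 mm, no obstacle). Origin: shelf height, middle of the white line, which is 12 mm wide and runs along y; +x is the way the parked noses point (away from the robot). Five bays side by side ahead of the line, centres at y = -160, -80, 0, 80, 160 mm, parted by yellow lines 4 mm wide
- truck_fire: red fire engine with a silver ladder on its roof; loose, 104 long (x), 42 wide (y), 58 mm high, 150 g, may be absent. Origin: centre of underside, +x to the nose. Block-shaped load body x -50 to -2 mm, 42 wide, top at 58; bare deck at 16 mm height x -2 to 26; cab x 26 to 51, top at 48. Grip the load body lengthwise or across. Wheels fixed, it slides. Flat tail bumper at x -52, 5 to 16 mm high
- truck_fire_tail (a point): middle of that truck's tail face (rear bumper), at shelf height
- truck_box: green box lorry with a white band round the body; loose, 104 long (x), 42 wide (y), 58 mm high, 150 g, may be absent. Origin: centre of underside, +x to the nose. Block-shaped load body x -50 to -2 mm, 42 wide, top at 58; bare deck at 16 mm height x -2 to 26; cab x 26 to 51, top at 48. Grip the load body lengthwise or across. Wheels fixed, it slides. Flat tail bumper at x -52, 5 to 16 mm high
- truck_box_tail (a point): middle of that truck's tail face (rear bumper), at shelf height
- truck_bin: grey bin lorry with a black tail gate; loose, 104 long (x), 42 wide (y), 58 mm high, 150 g, may be absent. Origin: centre of underside, +x to the nose. Block-shaped load body x -50 to -2 mm, 42 wide, top at 58; bare deck at 16 mm height x -2 to 26; cab x 26 to 51, top at 48. Grip the load body lengthwise or across. Wheels fixed, it slides. Flat tail bumper at x -52, 5 to 16 mm high
- truck_bin_tail (a point): middle of that truck's tail face (rear bumper), at shelf height
- truck_crate: yellow-cabbed truck with a slatted wooden body; loose, 104 long (x), 42 wide (y), 58 mm high, 150 g, may be absent. Origin: centre of underside, +x to the nose. Block-shaped load body x -50 to -2 mm, 42 wide, top at 58; bare deck at 16 mm height x -2 to 26; cab x 26 to 51, top at 48. Grip the load body lengthwise or across. Wheels fixed, it slides. Flat tail bumper at x -52, 5 to 16 mm high
- truck_crate_tail (a point): middle of that truck's tail face (rear bumper), at shelf height
- truck_milk: white refrigerated lorry with a green stripe; loose, 104 long (x), 42 wide (y), 58 mm high, 150 g, may be absent. Origin: centre of underside, +x to the nose. Block-shaped load body x -50 to -2 mm, 42 wide, top at 58; bare deck at 16 mm height x -2 to 26; cab x 26 to 51, top at 48. Grip the load body lengthwise or across. Wheels fixed, it slides. Flat tail bumper at x -52, 5 to 16 mm high
- truck_milk_tail (a point): middle of that truck's tail face (rear bumper), at shelf height
- ruler: loose wooden ruler lying flat, 400 long (y) x 70 wide (x) x 8 mm, 190 g. On top a dark upright bar handle, 110 long (y) x 18 wide (x), centred at x -8, y 0 mm, from 8 to 42 mm above the underside. Origin: centre of the underside. Straight long edges at x +35 mm (black graduations, farther from the handle) and x -35 mm. At the start the graduated edge faces the trucks
- felt: grey felt strip stuck on the shelf (1 mm, no obstacle), 440 long (y) x 110 mm wide (x), the ruler's place. Origin: its centre at shelf height
- lamp_button (a joint): travel of the display lamp's push button in m: 0 up, 0.007 fully down; a spring of about 1.5 N at the start and 5 N fully down brings it back up
- lamp_button_top (a point): centre of the top face of the display lamp's white push button (32 mm across), about 41 mm above the shelf, pressed straight down. It sits on the lamp's fixed black base of 80 x 150 x 22 mm; the lamp's stem and spot head (140 mm tall) stand at its other end, 100 mm from the button
- lamp: display lamp, fixed. Origin: centre of its base's underside; button at x -5, y -40 mm, stem at x 10, y 62 mm of it
- dumper: orange die-cast dumper, 110 x 62 x 62 mm, a bystander. Origin: centre of its underside
- jar: glass jar with a steel screw lid, 84 mm across, 115 mm high, a bystander. Origin: centre of its underside

How it is judged:
On the way, in this order (a step that is already met when the one before it is completed fails the run):
1. every truck stands in a bay of its own, square, nose forward, its tail on the white line, with one long edge of the ruler against all the tails (x of truck_fire_tail in the frame of strip between -0.006 and 0.006 m and x of each of truck_fire, truck_box, truck_bin, truck_crate, truck_milk in the frame of strip above 0.03 m and angle between the x axis of each of truck_fire, truck_box, truck_bin, truck_crate, truck_milk and the x axis of strip, either way round below 0.08 rad and angle between each of truck_fire, truck_box, truck_bin, truck_crate, truck_milk's own z axis and vertical below 0.1 rad and (y of truck_fire in the frame of strip between -0.178 and -0.142 m or y of truck_fire in the frame of strip between -0.098 and -0.062 m or y of truck_fire in the frame of strip between -0.018 and 0.018 m or y of truck_fire in the frame of strip between 0.062 and 0.098 m or y of truck_fire in the frame of strip between 0.142 and 0.178 m) and x of truck_box_tail in the frame of strip between -0.006 and 0.006 m and (y of truck_box in the frame of strip between -0.178 and -0.142 m or y of truck_box in the frame of strip between -0.098 and -0.062 m or y of truck_box in the frame of strip between -0.018 and 0.018 m or y of truck_box in the frame of strip between 0.062 and 0.098 m or y of truck_box in the frame of strip between 0.142 and 0.178 m) and x of truck_bin_tail in the frame of strip between -0.006 and 0.006 m and (y of truck_bin in the frame of strip between -0.178 and -0.142 m or y of truck_bin in the frame of strip between -0.098 and -0.062 m or y of truck_bin in the frame of strip between -0.018 and 0.018 m or y of truck_bin in the frame of strip between 0.062 and 0.098 m or y of truck_bin in the frame of strip between 0.142 and 0.178 m) and x of truck_crate_tail in the frame of strip between -0.006 and 0.006 m and (y of truck_crate in the frame of strip between -0.178 and -0.142 m or y of truck_crate in the frame of strip between -0.098 and -0.062 m or y of truck_crate in the frame of strip between -0.018 and 0.018 m or y of truck_crate in the frame of strip between 0.062 and 0.098 m or y of truck_crate in the frame of strip between 0.142 and 0.178 m) and x of truck_milk_tail in the frame of strip between -0.006 and 0.006 m and (y of truck_milk in the frame of strip between -0.178 and -0.142 m or y of truck_milk in the frame of strip between -0.098 and -0.062 m or y of truck_milk in the frame of strip between -0.018 and 0.018 m or y of truck_milk in the frame of strip between 0.062 and 0.098 m or y of truck_milk in the frame of strip between 0.142 and 0.178 m) and angle between the y axis of ruler and the y axis of strip, either way round below 0.06 rad and ((x of truck_fire_tail in the frame of ruler between 0.029 and 0.041 m and x of truck_box_tail in the frame of ruler between 0.029 and 0.041 m and x of truck_bin_tail in the frame of ruler between 0.029 and 0.041 m and x of truck_crate_tail in the frame of ruler between 0.029 and 0.041 m and x of truck_milk_tail in the frame of ruler between 0.029 and 0.041 m) or (x of truck_fire_tail in the frame of ruler between -0.041 and -0.029 m and x of truck_box_tail in the frame of ruler between -0.041 and -0.029 m and x of truck_bin_tail in the frame of ruler between -0.041 and -0.029 m and x of truck_crate_tail in the frame of ruler between -0.041 and -0.029 m and x of truck_milk_tail in the frame of ruler between -0.041 and -0.029 m))), for 0.2 s.
2. the ruler lies flat on its felt again, let go (horizontal distance between ruler and felt below 0.03 m and angle between the y axis of ruler and the y axis of felt, either way round below 0.15 rad and angle between ruler's own z axis and vertical below 0.1 rad and height (world z) of ruler below 0.006 m and contact force between the fingers and ruler below 0.1 N), for 0.2 s.
3. the lamp's button is fully down (value of joint lamp_button above 0.006 m), for 0.05 s.
At the end, for the whole second after the job is handed in: each truck upright, within 18 mm of a bay's middle, nose forward, square to 0.08 rad, tail within 6 mm of the white line's middle; ruler flat, within 30 mm and 0.15 rad of the felt's middle; button up; dumper and jar within 20 mm of their start; all at rest (x of truck_fire_tail in the frame of strip between -0.006 and 0.006 m and x of each of truck_fire, truck_box, truck_bin, truck_crate, truck_milk in the frame of strip above 0.03 m and angle between the x axis of each of truck_fire, truck_box, truck_bin, truck_crate, truck_milk and the x axis of strip, either way round below 0.08 rad and angle between each of truck_fire, truck_box, truck_bin, truck_crate, truck_milk, ruler's own z axis and vertical below 0.1 rad and (y of truck_fire in the frame of strip between -0.178 and -0.142 m or y of truck_fire in the frame of strip between -0.098 and -0.062 m or y of truck_fire in the frame of strip between -0.018 and 0.018 m or y of truck_fire in the frame of strip between 0.062 and 0.098 m or y of truck_fire in the frame of strip between 0.142 and 0.178 m) and x of truck_box_tail in the frame of strip between -0.006 and 0.006 m and (y of truck_box in the frame of strip between -0.178 and -0.142 m or y of truck_box in the frame of strip between -0.098 and -0.062 m or y of truck_box in the frame of strip between -0.018 and 0.018 m or y of truck_box in the frame of strip between 0.062 and 0.098 m or y of truck_box in the frame of strip between 0.142 and 0.178 m) and x of truck_bin_tail in the frame of strip between -0.006 and 0.006 m and (y of truck_bin in the frame of strip between -0.178 and -0.142 m or y of truck_bin in the frame of strip between -0.098 and -0.062 m or y of truck_bin in the frame of strip between -0.018 and 0.018 m or y of truck_bin in the frame of strip between 0.062 and 0.098 m or y of truck_bin in the frame of strip between 0.142 and 0.178 m) and x of truck_crate_tail in the frame of strip between -0.006 and 0.006 m and (y of truck_crate in the frame of strip between -0.178 and -0.142 m or y of truck_crate in the frame of strip between -0.098 and -0.062 m or y of truck_crate in the frame of strip between -0.018 and 0.018 m or y of truck_crate in the frame of strip between 0.062 and 0.098 m or y of truck_crate in the frame of strip between 0.142 and 0.178 m) and x of truck_milk_tail in the frame of strip between -0.006 and 0.006 m and (y of truck_milk in the frame of strip between -0.178 and -0.142 m or y of truck_milk in the frame of strip between -0.098 and -0.062 m or y of truck_milk in the frame of strip between -0.018 and 0.018 m or y of truck_milk in the frame of strip between 0.062 and 0.098 m or y of truck_milk in the frame of strip between 0.142 and 0.178 m) and horizontal distance between ruler and felt below 0.03 m and angle between the y axis of ruler and the y axis of felt, either way round below 0.15 rad and height (world z) of ruler below 0.006 m and value of joint lamp_button below 0.001 m and linear speed of each of truck_fire, truck_box, truck_bin, truck_crate, truck_milk, ruler below 0.01 m/s and distance of each of dumper, jar from where it was at the start of the episode below 0.02 m); the robot touches nothing.
It fails at once if the dumper or the jar is moved by more than 20 mm, or tipped (distance of any of dumper, jar from where it was at the start of the episode above 0.02 m or angle between any of dumper, jar's own z axis and vertical above 0.3 rad).
Of truck_fire, truck_box, truck_bin, truck_crate, truck_milk only 3 to 5 are there at a start; the rules pass over those that are not, and their reading is None.
At some moment in a run one of truck_fire, truck_box, truck_bin, truck_crate, truck_milk may be knocked a few centimetres aside while the robot is not near it.
Once in a run the grip may slacken for a moment while it holds something.
It also fails if it takes over 210 s, if anything falls off the work surface, if the arm or the gripper's body presses on something with over 40 N, if the wrist force passes 120 N, or if a joint passes its speed limit or range.

## Robot

A 6-joint arm with a two-finger parallel gripper is mounted at the origin on the work surface. World frame = base frame: x ahead of the robot, y to its left, z up, the work surface at z = 0. Lengths are in m, angles in rad, forces in N, time in s.
With the tool pointing down it reaches from about 0.225 to 0.875 m from the base axis. Payload 3.4 kg.
Tool frame: the origin (TCP) lies on the centre line of the jaws, within the pads' length; the fingertips stand 22 mm ahead of it and the grasp point (between the pads) lies 3 mm ahead of it; z points along the fingers, y is the line along which they close (so a half turn about z gives the same grasp; the last joint's range is limited). The gripper opens to 85 mm and grips with 20 to 120 N. Pads are 22 mm wide; open, the fingers measure 114 mm over their backs; the gripper's body (76 mm by 85 mm) begins 54 mm behind the grasp point. The pads swing forward as they close: fully open they stand 13 mm farther back than shut.
Start: joints at [1.216, 0.276, 1.505, -0, 1.361, -0.121], TCP at [0.133, 0.559, 0.228] pointing down, gripper open.
Joint ranges: [-2.89, 2.89], [-0.75, 2.08], [0.22, 2.7], [-1.18, 4.32], [0.11, 2.71], [-2.7, 2.7]. Speed limits (rad/s): [2.57, 2.57, 3.14, 3.14, 3.14, 3.14].

## Interface

Orientations are given as a unit quaternion [w, x, y, z].
In Python, from rig import manip gives the robot as it stands.
- The arm moves only by the shell command python3 steer.py 'ROWS' [OPENING] [FORCE]. ROWS is a JSON list that holds a single list of rows (three levels of brackets), with 1 to 5 rows, each of 4 numbers: dx, dy, dz in m, then a turn about the tool's z in rad; each row shifts and turns the commanded pose from where the row before left it, along the tool's axes as they then stand; what a row does not reach is not made up. A row lasts 1/12 s, in which the tool goes at most 0.0417 m and 0.125 rad, less where a joint would pass 70% of its speed; a pose out of reach is approached as far as the arm can. OPENING is the finger opening in m, set as the command begins (- or left out keeps the last). The fingers move at their own pace and stop on an object; FORCE is the grip in N (left out, the last holds). Time passes only in rows, so rows that do not move let the fingers close. It prints the time, the measured TCP pose, the force, the opening and the grip force at its end. Input that does not fit is refused with a message, and nothing moves.
- manip.get_state(): the state, without advancing time (a new reading comes with each control period).
- manip.get_image(name): name is "scene" or "top"; returns a dict with "img" (420x560x3 uint8, red, green, blue), "camera_matrix" (3x3 intrinsics, pixels), "k1" (the pictures are not rectified: a ray, as slopes to the right and down, at radius r is drawn at 1 + k1 r^2 times it, then the intrinsics apply), "T" (4x4, takes a point from camera to world coordinates). Camera axes: x right, y down, z forward; pixel columns grow to the right and rows downward; lengths in m; the calibration is good to about 2 mm. A picture is of the moment at which its call begins. There is no depth.
- manip.sign_off(): hands the job in; it is judged then, once.
The state is a dict: "clock": time; "qpos": joint angles; "qd": joint speeds; "effort": joint torques, N m; "position": TCP position; "ee_rot": TCP orientation; "contact_force": force on the tool from outside, world axes, zero at the start; "moment": the same for the moment, N m; "width": finger opening in m; "gripper_force": force on a finger pad.
Only numpy, scipy, OpenCV 4.12 (cv2) and the standard library are available. Lean on these libraries where they do the work, as an engineer would, in place of code of your own. Each camera call takes 0.05 s, during which the arm holds its last target. There are 200 camera calls.

## Working session

There is one attempt and no reset: what is moved stays moved. The work goes in short steps, Python scripts to look and compute and a shell command to move; the robot and the scene stay as the last step left them, time stands still between calls to the robot, and variables do not carry over. Pictures are saved under pics/ and viewed, at most 14 in all, crops included, and the job is handed in when it is done.

```bash
ls; mkdir -p pics
python3 - <<'E'
from rig import manip
import cv2
for n in("scene","top"):
    d=manip.get_image(n); cv2.imwrite(f"pics/{n}0.png",d["img"][:,:,::-1]); print(n,d["camera_matrix"],d["k1"],d["T"])
print(manip.get_state())
E
```

```text
pics
rig.py
steer.py
scene [[414.64740002   0.         277.37612784]
 [  0.         414.64740002 215.98519786]
 [  0.           0.           1.        ]] 0.006362476552209954 [[-0.13015531  0.79588441 -0.59129315  1.14287233]
 [ 0.99138649  0.11323261 -0.06581193  0.0397199 ]
 [ 0.01457498 -0.59476581 -0.80376688  0.80836477]
 [ 0.          0.          0.          1.        ]]
top [[432.16867908   0.         282.24818894]
 [  0.         432.16867908 216.22821753]
 [  0.           0.           1.        ]] -0.026925772371845354 [[-0.02305278 -0.99113436  0.13084821  0.43974967]
 [-0.99948169  0.02579051  0.01926679 -0.03280531]
 [-0.02247062 -0.13033624 -0.99121518  1.23461054]
 [ 0.          0.          0.          1.        ]]
{'clock': 0.1, 'qpos': array([ 1.21601649e+00,  2.76556470e-01,  1.50605000e+00, -1.09635415e-05,
        1.36067606e+00, -1.21033976e-01]), 'qd': array([ 8.22293267e-05, -1.29263648e-03, -4.02519834e-03, -1.18050743e-03,
       -7.59395334e-04,  3.29434715e-04]), 'effort': array([ 9.77571763e-04, -4.17699623e+01, -2.46405369e+01, -2.54118377e-04,
        5.78849518e-03, -4.61842532e-06]), 'position': array([0.13304103, 0.5588966 , 0.22749479]), 'ee_rot': array([-1.93916590e-04,  1.16605865e-01,  9.93177909e-01, -8.22402799e-04]), 'contact_force': array([0.21489528, 0.00264355, 0.64252767]), 'moment': array([ 0.03157568,  0.05397983, -0.05610524]), 'gripper_force': 0.0, 'width': 0.08573258855597}
```
View pics/top0.png

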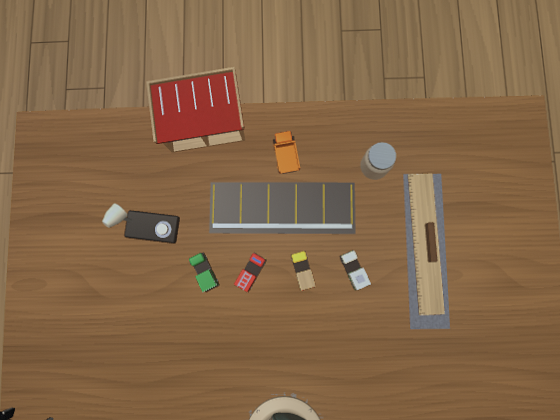

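View pics/scene0.png

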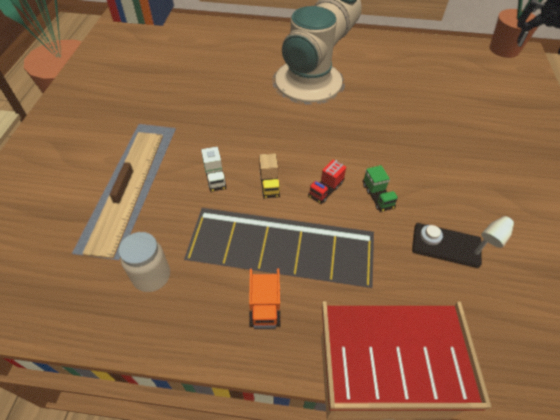

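The top view shows four trucks, with noses up towards the strip: green at (203,272), red at (250,272), crate at (303,270) and milk at (355,270). The bin lorry is absent. The strip's white line runs along row ~226, the ruler is at (430,245), the button at (163,229), the dumper at (287,153) and the jar at (380,160). The scene view agrees. I'll take zoomed crops to get corners.

Create h.py:
```python
import numpy as np, cv2
from rig import manip
from scipy.spatial.transform import Rotation as Ro
def shot(n): return manip.get_image(n)
def ray(d,uv,z=0.):
    K=d["camera_matrix"];uv=np.atleast_2d(np.array(uv,float))
    p=cv2.undistortPoints(uv[:,None],K,np.array([d["k1"],0,0,0,0.]))[:,0]
    v=np.c_[p,np.ones(len(p))]@d["T"][:3,:3].T; o=d["T"][:3,3]
    return (o+v*((z-o[2])/v[:,2])[:,None])[:,:2]
def crop(d,x0,x1,y0,y1,k,name):
    cv2.imwrite(f"pics/{name}.png",cv2.resize(d["img"][y0:y1,x0:x1,::-1],None,fx=k,fy=k,interpolation=cv2.INTER_CUBIC))
def tool(target,yaw):
    """tool-frame move to bring TCP to target xyz with tool-y axis heading at world angle yaw+90deg (mod pi)"""
    s=manip.get_state();R=Ro.from_quat(np.roll(s["ee_rot"],-1)).as_matrix()
    cur=np.arctan2(R[1,1],R[0,1]); want=yaw+np.pi/2
    dw=(want-cur+np.pi/2)%np.pi-np.pi/2
    print("t",round(s["clock"],2),"move tool axes",np.round(R.T@(np.array(target)-s["position"]),4),"turn",round(-dw,4),"q6",round(s["qpos"][5],3))
```

Run:
```python
from h import *
t=shot("top");s=shot("scene")
crop(t,185,385,175,300,4,"tc"); crop(s,180,410,140,270,3,"sc")
for d,n in((t,"top"),(s,"scene")):
    I=d["img"].astype(int)
    for nm,m in {"line":(I.min(2)>170),"btn":(I.min(2)>150),"handle":(I.max(2)<60)}.items():
        c,l,st,ce=cv2.connectedComponentsWithStats(m.astype(np.uint8))
        for i in range(1,c):
            if st[i,4]>60: print(n,nm,st[i],ce[i].round(1))
```

```text
top line [103 204  20  20 190] [111.7 213.3]
top line [156 223  11  12  94] [161.1 228.5]
top line [213 224 139   4 544] [280.6 225.5]
top line [342 251  15  12 104] [349.1 256.6]
top line [350 269  21  21 205] [359.9 278.6]
top btn [103 204  21  21 242] [112.5 213.8]
top btn [155 222  16  15 169] [162.1 228.9]
top btn [213 223 139   5 560] [281.3 225.5]
top btn [342 251  15  12 113] [349.2 256.6]
top btn [350 268  21  22 278] [359.8 278.5]
top btn [251 398  37  22 375] [269.1 407.9]
top handle [125 216  55  27 138] [163.6 233.6]
top handle [  0 408  15  12 121] [  6.9 414.1]
top handle [273 413  32   7 134] [287.6 416. ]
scene line [202 147  18  16 222] [210.6 154.4]
scene line [208 172  16   9 105] [215.4 175.8]
scene line [203 213 167  27 681] [286.7 226.4]
scene line [490 218  23  25 356] [502.3 229.1]
scene line [423 226  19  16 167] [432.8 232.5]
scene line [343 348   7  51 101] [345.6 373.3]
scene line [370 348   9  51  99] [373.9 373.4]
scene line [397 348  11  50  97] [401.9 372.8]
scene line [424 348  13  51  96] [430.1 373. ]
scene line [451 348  15  50  93] [458.1 372.8]
scene btn [283  74  58  25 467] [315.6  90.5]
scene btn [202 147  19  16 237] [210.6 154.4]
scene btn [208 172  16   9 118] [215.4 175.9]
scene btn [203 213 167  28 788] [286.6 226.4]
scene btn [488 217  25  27 410] [501.8 229. ]
scene btn [422 225  20  18 228] [432.1 233. ]
scene btn [119 233  37  30 829] [137.1 247.3]
scene btn [343 347   7  52 120] [345.7 373.6]
scene btn [370 347   9  52 122] [373.8 372.8]
scene btn [397 347  11  52 120] [402. 373.]
scene btn [424 348  13  51 126] [430.2 373.2]
scene btn [451 348  15  51 131] [458.4 373.5]
scene handle [518   0  42  43 878] [539.8  15.8]
scene handle [283  43  33  31 484] [296.7  60.4]
scene handle [369 190  17  21 114] [376.6 198. ]
scene handle [ 413  224   68   43 1502] [449.8 247.4]
```

View pics/tc.png

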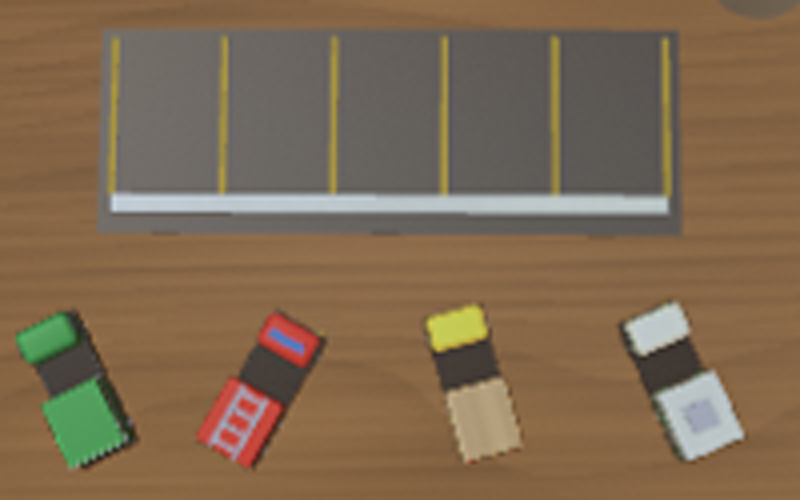

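View pics/sc.png

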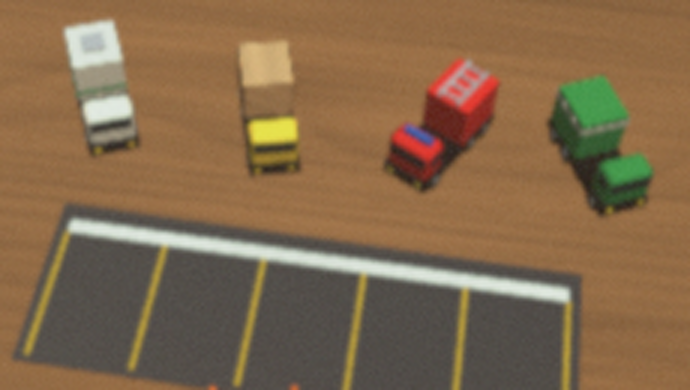

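The crops show load-body roofs centred (top crop px) at about: green (86,421), red (240,421), crate (484,418), milk (700,416). The white line runs from (110,203) to (669,205).

```bash
cat > m.py <<'E'
from h import *
t=shot("top");s=shot("scene")
def line(d,thr=150):
    I=d["img"].astype(int);m=(I.min(2)>thr).astype(np.uint8)
    c,l,st,ce=cv2.connectedComponentsWithStats(m)
    i=max(range(1,c),key=lambda i:st[i,2] if 150<st[i,1]<300 else 0)
    ys,xs=np.where(l==i); p=ray(d,np.c_[xs,ys],0.001)
    vx,vy,x0,y0=cv2.fitLine(p.astype(np.float32),cv2.DIST_HUBER,0,.01,.01).ravel()
    u=np.array([vx,vy])*np.sign(vy); r=(p-[x0,y0])@u
    c=np.array([x0,y0])+u*(r.min()+r.max())/2
    return c,np.arctan2(-u[0],u[1]),r.max()-r.min()
if __name__=="__main__":
    for d in(t,s): print("line",line(d))
    for n,a in {"green":[(43,405),(98,377),(130,437),(75,468)],"red":[(228,377),(285,402),(250,467),(197,437)],"crate":[(446,388),(502,377),(522,447),(466,461)],"milk":[(655,395),(715,372),(744,436),(688,462)]}.items():
        w=ray(t,(np.array(a)+.5)/4-.5+[185,175],.058)
        f=w[:2].mean(0)-w[2:].mean(0)
        print(n,w.mean(0).round(4),"len",np.linalg.norm(f).round(4),"wid",np.linalg.norm(w[0]-w[1]).round(3),"yaw",np.arctan2(f[1],f[0]).round(3))
    for n,a in {"green":[(559,90),(600,76),(628,108),(585,124)],"crate":[(239,43),(289,42),(293,82),(243,86)],"milk":[(64,29),(115,20),(124,60),(73,67)],"red":[(465,60),(498,75),(465,108),(428,92)]}.items():
        w=ray(s,(np.array(a)+.5)/3-.5+[180,140],.058); print(n,"scene",w.mean(0).round(4))
    print("btn",ray(t,[162.1,228.9],.041),ray(s,[432.3,233],.041))
E
python3 m.py
```

```text
line (array([ 0.57690309, -0.00673186]), np.float32(-0.026332932), np.float64(0.3968825858786612))
line (array([ 0.57620988, -0.00569155]), np.float32(-0.029950218), np.float64(0.40008349208288774))
green [0.4261 0.2   ] len 0.047 wid 0.042 yaw 0.48
red [0.4245 0.0957] len 0.0472 wid 0.042 yaw -0.505
crate [ 0.4225 -0.0689] len 0.0495 wid 0.039 yaw 0.246
milk [ 0.4204 -0.2144] len 0.0479 wid 0.043 yaw 0.404
green scene [0.4258 0.2036]
crate scene [ 0.4237 -0.0664]
milk scene [ 0.4224 -0.2126]
red scene [0.4233 0.0983]
btn [[0.57030017 0.32750604]] [[0.57647337 0.32784705]]
```

```bash
python3 -c "
from h import *
tool([.426,.2018,.13],.48)"
```

```text
t 0.3 move tool axes [-0.3677 -0.2798  0.0981] turn -0.7138 q6 -0.121
```

```bash
python3 steer.py '[[[-0.0306,-0.0233,0.0082,0],[-0.0306,-0.0233,0.0082,0],[-0.0306,-0.0233,0.0082,0],[-0.0306,-0.0233,0.0082,0],[-0.0306,-0.0233,0.0082,0]]]' 0.066 40
python3 steer.py '[[[-0.0306,-0.0233,0.0082,0],[-0.0306,-0.0233,0.0082,0],[-0.0306,-0.0233,0.0082,0],[-0.0306,-0.0233,0.0082,0],[-0.0306,-0.0233,0.0082,0]]]'
python3 steer.py '[[[-0.0306,-0.0233,0.0082,0],[-0.0306,-0.0233,0.0082,0],[0,0,0,-0.12],[0,0,0,-0.12],[0,0,0,-0.12]]]'
python3 steer.py '[[[0,0,0,-0.12],[0,0,0,-0.12],[0,0,0,-0.11],[0,0,0,0],[0,0,0,0]]]'
python3 -c "
from h import *
tool([.426,.2018,.043],.48)"
```

```text
clock: 0.72
position: [0.2557, 0.4092, 0.187]
ee_rot: [0.0, 0.116, 0.993, 0.0]
contact_force: [2.2, 1.3, -0.9]
width: 0.0661
gripper_force: 0.0
clock: 1.13
position: [0.3778, 0.2603, 0.1462]
ee_rot: [0.0, 0.117, 0.993, 0.0]
contact_force: [0.6, 0.5, -0.1]
width: 0.0659
gripper_force: 0.0
clock: 1.55
position: [0.4262, 0.2013, 0.1296]
ee_rot: [-0.0, -0.065, 0.998, 0.0]
contact_force: [0.6, -0.3, 0.6]
width: 0.066
gripper_force: 0.0
clock: 1.97
position: [0.4257, 0.2023, 0.1299]
ee_rot: [0.0, -0.234, 0.972, 0.0]
contact_force: [-0.2, -0.4, -0.2]
width: 0.066
gripper_force: 0.0
t 1.97 move tool axes [-0.     -0.0006  0.0869] turn -0.0066 q6 -1.748
```

```bash
python3 steer.py '[[[0,0,0.029,0],[0,0,0.029,0],[0,0,0.029,0],[0,0,0,0],[0,0,0,0]]]'
python3 steer.py '[[[0,0,0,0],[0,0,0,0],[0,0,0,0],[0,0,0,0],[0,0,0,0]]]' 0.03 40
python3 steer.py '[[[0,0,-0.012,0],[0,0,-0.012,0],[0,0,0,0]]]'
python3 -c "
from h import *
tool([.592,.1537,.068],-.028)"
```

```text
clock: 2.38
position: [0.4246, 0.202, 0.0421]
ee_rot: [-0.002, -0.235, 0.972, -0.0]
contact_force: [-0.3, -0.2, 0.6]
width: 0.0659
gripper_force: 0.0
clock: 2.8
position: [0.4272, 0.2029, 0.0448]
ee_rot: [0.002, -0.236, 0.972, 0.0]
contact_force: [-0.9, 0.3, 7.0]
width: 0.0408
gripper_force: 40.7
clock: 3.05
position: [0.4275, 0.2029, 0.0693]
ee_rot: [0.003, -0.236, 0.972, 0.0]
contact_force: [0.2, -0.5, -0.8]
width: 0.0406
gripper_force: 41.0
t 3.05 move tool axes [-0.1236 -0.1191  0.0021] turn 0.5041 q6 -1.751
```

```bash
python3 steer.py '[[[-0.0247,-0.0238,0,0],[-0.0247,-0.0238,0,0],[-0.0247,-0.0238,0,0],[-0.0247,-0.0238,0,0],[-0.0247,-0.0238,0,0]]]'
python3 steer.py '[[[0,0,0,0.101],[0,0,0,0.101],[0,0,0,0.101],[0,0,0,0.101],[0,0,0,0.1]]]'
python3 steer.py '[[[0,0,0,0],[0,0,0,0]]]'
python3 -c "
from h import *
tool([.592,.1537,.0445],-.028)"
```

```text
clock: 3.47
position: [0.5913, 0.1526, 0.0667]
ee_rot: [0.0, -0.236, 0.972, 0.0]
contact_force: [0.8, 0.3, -1.4]
width: 0.0412
gripper_force: 41.0
clock: 3.88
position: [0.5898, 0.153, 0.0664]
ee_rot: [-0.0, 0.017, 1.0, 0.0]
contact_force: [0.5, -0.6, -1.2]
width: 0.0409
gripper_force: 41.0
clock: 4.05
position: [0.5898, 0.1531, 0.0666]
ee_rot: [-0.0, 0.013, 1.0, -0.0]
contact_force: [-0.5, 0.2, -1.3]
width: 0.0408
gripper_force: 41.1
t 4.05 move tool axes [-0.0022  0.0006  0.0221] turn 0.0027 q6 -1.406
```

```bash
python3 steer.py '[[[-0.002,0,0.012,0],[0,0,0.008,0],[0,0,0.003,0],[0,0,0,0]]]'
python3 steer.py '[[[0,0,0,0],[0,0,0,0],[0,0,0,0],[0,0,0,0]]]' 0.064
python3 steer.py '[[[0,0,-0.03,0],[0,0,-0.03,0],[0,0,-0.02,0],[0,0,0,0]]]'
python3 -c "
from h import *
tool([.424,.097,.11],-.505)"
```

```text
clock: 4.38
position: [0.5919, 0.1534, 0.0446]
ee_rot: [-0.0, 0.014, 1.0, 0.0]
contact_force: [-2.0, 0.4, 9.4]
width: 0.0407
gripper_force: 42.2
clock: 4.72
position: [0.5917, 0.1531, 0.0433]
ee_rot: [-0.0, 0.014, 1.0, -0.0]
contact_force: [-0.1, 1.0, -0.1]
width: 0.064
gripper_force: 0.0
clock: 5.05
position: [0.5952, 0.1536, 0.1285]
ee_rot: [0.005, 0.014, 1.0, 0.001]
contact_force: [0.2, 0.7, 0.8]
width: 0.0639
gripper_force: 0.0
t 5.05 move tool axes [ 0.1697 -0.0613  0.0169] turn 0.4774 q6 -1.404
```

```bash
python3 steer.py '[[[0.034,-0.0123,0.003,0],[0.034,-0.0123,0.003,0],[0.034,-0.0123,0.003,0],[0.034,-0.0123,0.003,0],[0.034,-0.0123,0.003,0]]]'
python3 steer.py '[[[0,0,0,0.12],[0,0,0,0.12],[0,0,0,0.12],[0,0,0,0.117],[0,0,0,0]]]'
python3 -c "
from h import *
tool([.424,.097,.046],-.505)"
```

```text
clock: 5.47
position: [0.4179, 0.0959, 0.1077]
ee_rot: [-0.001, 0.014, 1.0, -0.0]
contact_force: [-0.2, -0.4, -0.3]
width: 0.0637
gripper_force: 0.0
clock: 5.88
position: [0.4196, 0.0963, 0.1082]
ee_rot: [-0.001, 0.251, 0.968, -0.0]
contact_force: [-0.2, 0.0, 0.9]
width: 0.0641
gripper_force: 0.0
t 5.88 move tool axes [-0.0035  0.0028  0.0622] turn -0.0016 q6 -1.001
```

```bash
python3 steer.py '[[[-0.0035,0.0028,0.022,0],[0,0,0.02,0],[0,0,0.02,0],[0,0,0,0],[0,0,0,0]]]'
python3 steer.py '[[[0,0,0,0],[0,0,0,0],[0,0,0,0],[0,0,0,0],[0,0,0,0]]]' 0.03 40
python3 steer.py '[[[0,0,-0.012,0],[0,0,-0.012,0],[0,0,0,0]]]'
python3 -c "
from h import *
tool([.5897,.0737,.07],-.028)"
```

```text
clock: 6.3
position: [0.4236, 0.0971, 0.0459]
ee_rot: [-0.002, 0.249, 0.969, -0.001]
contact_force: [0.2, -0.0, 0.1]
width: 0.0641
gripper_force: 0.0
clock: 6.72
position: [0.4257, 0.0971, 0.0481]
ee_rot: [0.001, 0.25, 0.968, 0.0]
contact_force: [-1.2, -0.9, 6.6]
width: 0.0406
gripper_force: 40.4
clock: 6.97
position: [0.4264, 0.0973, 0.0727]
ee_rot: [0.002, 0.25, 0.968, 0.001]
contact_force: [0.5, -0.1, -1.4]
width: 0.0406
gripper_force: 40.8
t 6.97 move tool axes [-0.1544  0.0583  0.0034] turn -0.4765 q6 -1.002
```

```bash
python3 steer.py '[[[-0.0309,0.0117,0.0,0],[-0.0309,0.0117,0.0,0],[-0.0309,0.0117,0.0,0],[-0.0309,0.0117,0.0,0],[-0.0309,0.0117,0.0,0]]]'
python3 steer.py '[[[0,0,0,-0.12],[0,0,0,-0.12],[0,0,0,-0.12],[0,0,0,-0.117],[0,0,0,0]]]'
python3 -c "
from h import *
tool([.5897,.0737,.048],-.028)"
```

```text
clock: 7.38
position: [0.5894, 0.0734, 0.0702]
ee_rot: [-0.0, 0.25, 0.968, 0.0]
contact_force: [1.1, 0.2, -1.9]
width: 0.0406
gripper_force: 40.8
clock: 7.8
position: [0.5879, 0.0736, 0.07]
ee_rot: [-0.001, 0.013, 1.0, 0.0]
contact_force: [0.0, 0.6, -1.6]
width: 0.0404
gripper_force: 40.8
t 7.8 move tool axes [-0.0018  0.0001  0.022 ] turn 0.0021 q6 -1.538
```

```bash
python3 steer.py '[[[-0.0018,0,0.012,0],[0,0,0.008,0],[0,0,0.003,0],[0,0,0,0]]]'
python3 steer.py '[[[0,0,0,0],[0,0,0,0],[0,0,0,0],[0,0,0,0]]]' 0.064
python3 steer.py '[[[0,0,-0.03,0],[0,0,-0.03,0],[0,0,-0.01,0],[0,0,0,0]]]'
python3 -c "
from h import *
tool([.423,-.0678,.11],.246)"
```

```text
clock: 8.13
position: [0.5899, 0.0732, 0.0479]
ee_rot: [-0.0, 0.015, 1.0, -0.0]
contact_force: [-1.0, -1.5, 5.4]
width: 0.0405
gripper_force: 41.9
clock: 8.47
position: [0.5899, 0.0736, 0.0475]
ee_rot: [-0.0, 0.014, 1.0, 0.0]
contact_force: [0.2, 0.6, 0.5]
width: 0.0642
gripper_force: 0.0
clock: 8.8
position: [0.5924, 0.0737, 0.1209]
ee_rot: [0.003, 0.014, 1.0, 0.0]
contact_force: [-0.0, -0.0, 0.5]
width: 0.0639
gripper_force: 0.0
t 8.8 move tool axes [ 0.1655 -0.1461  0.0097] turn -0.2739 q6 -1.536
```

```bash
python3 steer.py '[[[0.0276,-0.0243,0,0],[0.0276,-0.0243,0,0],[0.0276,-0.0243,0,0],[0.0276,-0.0243,0,0],[0.0276,-0.0243,0,0]]]'
python3 steer.py '[[[0.0276,-0.0243,0,0],[0,0,0,-0.1],[0,0,0,-0.1],[0,0,0,-0.074],[0,0,0,0]]]'
python3 -c "
from h import *
tool([.423,-.0678,.048],.246)"
```

```text
clock: 9.22
position: [0.4461, -0.0444, 0.1163]
ee_rot: [-0.001, 0.014, 1.0, 0.0]
contact_force: [0.5, -0.8, -0.3]
width: 0.0636
gripper_force: 0.0
clock: 9.63
position: [0.4193, -0.0675, 0.1167]
ee_rot: [-0.001, -0.123, 0.992, 0.001]
contact_force: [1.2, 0.3, -0.9]
width: 0.0642
gripper_force: 0.0
t 9.63 move tool axes [-0.0037 -0.0013  0.0687] turn 0.0004 q6 -2.141
```

```bash
python3 steer.py '[[[-0.0037,-0.0013,0.024,0],[0,0,0.023,0],[0,0,0.022,0],[0,0,0,0],[0,0,0,0]]]'
python3 steer.py '[[[0,0,0,0],[0,0,0,0],[0,0,0,0],[0,0,0,0],[0,0,0,0]]]' 0.03 40
python3 steer.py '[[[0,0,-0.012,0],[0,0,-0.012,0],[0,0,0,0]]]'
python3 -c "
from h import *
tool([.5853,-.0863,.07],-.028)"
```

```text
clock: 10.05
position: [0.4229, -0.0673, 0.0476]
ee_rot: [-0.002, -0.122, 0.992, 0.001]
contact_force: [0.5, 0.2, 0.5]
width: 0.064
gripper_force: 0.0
clock: 10.47
position: [0.4253, -0.0681, 0.0501]
ee_rot: [0.001, -0.123, 0.992, -0.0]
contact_force: [-1.6, 0.6, 7.2]
width: 0.0404
gripper_force: 40.6
clock: 10.72
position: [0.4258, -0.0684, 0.0746]
ee_rot: [0.002, -0.123, 0.992, -0.001]
contact_force: [0.5, -0.7, -1.3]
width: 0.0402
gripper_force: 40.8
t 10.72 move tool axes [-0.1503 -0.0562  0.0053] turn 0.2742 q6 -2.138
```

```bash
python3 steer.py '[[[-0.0304,-0.0112,0,0],[-0.0301,-0.0112,0,0],[-0.0301,-0.0112,0,0],[-0.0301,-0.0112,0,0],[-0.0301,-0.0112,0,0]]]'
python3 steer.py '[[[0,0,0,0.1],[0,0,0,0.1],[0,0,0,0.074],[0,0,0,0]]]'
python3 steer.py '[[[-0.0015,0,0.012,0],[0,0,0.008,0],[0,0,0.003,0],[0,0,0,0]]]'
python3 steer.py '[[[0,0,0,0],[0,0,0,0],[0,0,0,0],[0,0,0,0]]]' 0.064
python3 steer.py '[[[0,0,-0.03,0],[0,0,-0.03,0],[0,0,-0.01,0],[0,0,0,0]]]'
python3 -c "
from h import *
tool([.4214,-.2135,.11],.404)"
```

```text
clock: 11.13
position: [0.5853, -0.0856, 0.0721]
ee_rot: [-0.0, -0.123, 0.992, 0.0]
contact_force: [-0.1, 0.5, -1.5]
width: 0.04
gripper_force: 40.8
clock: 11.47
position: [0.584, -0.0854, 0.0718]
ee_rot: [-0.001, 0.014, 1.0, 0.0]
contact_force: [0.2, -0.5, -1.7]
width: 0.0397
gripper_force: 40.9
clock: 11.8
position: [0.5851, -0.0854, 0.0502]
ee_rot: [-0.001, 0.013, 1.0, 0.0]
contact_force: [-1.7, 0.8, 3.4]
width: 0.0401
gripper_force: 41.5
clock: 12.13
position: [0.5858, -0.0855, 0.0498]
ee_rot: [0.0, 0.014, 1.0, 0.0]
contact_force: [-0.8, 0.7, -0.7]
width: 0.0643
gripper_force: 0.0
clock: 12.47
position: [0.5881, -0.0862, 0.123]
ee_rot: [0.003, 0.014, 1.0, -0.001]
contact_force: [1.1, -0.8, -0.1]
width: 0.0637
gripper_force: 0.0
t 12.47 move tool axes [ 0.1632 -0.1319  0.0121] turn -0.4316 q6 -1.806
```

```bash
python3 steer.py '[[[0.0326,-0.0263,0,0],[0.0326,-0.0263,0,0],[0.0326,-0.0263,0,0],[0.0326,-0.0263,0,0],[0.0326,-0.0263,0,0]]]'
python3 steer.py '[[[0,0,0,-0.12],[0,0,0,-0.12],[0,0,0,-0.12],[0,0,0,-0.07],[0,0,0,0]]]'
python3 -c "
from h import *
tool([.4214,-.2135,.048],.404)"
```

```text
clock: 12.88
position: [0.4176, -0.2118, 0.1183]
ee_rot: [-0.001, 0.013, 1.0, 0.001]
contact_force: [-0.7, -0.3, 0.3]
width: 0.0642
gripper_force: 0.0
clock: 13.3
position: [0.419, -0.2114, 0.1185]
ee_rot: [-0.001, -0.2, 0.98, 0.001]
contact_force: [-0.3, -0.6, 0.1]
width: 0.064
gripper_force: 0.0
t 13.3 move tool axes [-0.0015 -0.003   0.0705] turn -0.0013 q6 -2.589
```

```bash
python3 steer.py '[[[-0.0015,-0.003,0.024,0],[0,0,0.024,0],[0,0,0.023,0],[0,0,0,0],[0,0,0,0]]]'
python3 steer.py '[[[0,0,0,0],[0,0,0,0],[0,0,0,0],[0,0,0,0],[0,0,0,0]]]' 0.03 40
python3 steer.py '[[[0,0,-0.012,0],[0,0,-0.012,0],[0,0,0,0]]]'
python3 -c "
from h import *
tool([.583,-.1663,.07],-.028)"
```

```text
clock: 13.72
position: [0.4213, -0.213, 0.0475]
ee_rot: [-0.002, -0.199, 0.98, 0.002]
contact_force: [0.9, -0.3, 0.7]
width: 0.0641
gripper_force: 0.0
clock: 14.13
position: [0.4234, -0.2145, 0.0502]
ee_rot: [0.001, -0.2, 0.98, -0.001]
contact_force: [-1.4, 1.2, 6.8]
width: 0.0401
gripper_force: 40.7
clock: 14.38
position: [0.424, -0.2149, 0.0748]
ee_rot: [0.002, -0.2, 0.98, -0.002]
contact_force: [-0.0, -1.0, -0.3]
width: 0.04
gripper_force: 40.6
t 14.38 move tool axes [-0.1653 -0.0175  0.0053] turn 0.4302 q6 -2.589
```

```bash
python3 steer.py '[[[0,0,0,0.12],[0,0,0,0.12],[0,0,0,0.12],[0,0,0,0.07],[0,0,0,0]]]'
python3 -c "
from h import *
tool([.583,-.1663,.073],-.028)"
```

```text
clock: 14.8
position: [0.4224, -0.2138, 0.0724]
ee_rot: [-0.0, 0.014, 1.0, 0.0]
contact_force: [-0.1, -0.5, -0.5]
width: 0.0402
gripper_force: 40.6
t 14.8 move tool axes [-0.1592  0.0521 -0.0006] turn -0.0009 q6 -2.158
```

```bash
python3 steer.py '[[[-0.0318,0.0104,0,0],[-0.0318,0.0104,0,0],[-0.0318,0.0104,0,0],[-0.0318,0.0104,0,0],[-0.0318,0.0104,0,0]]]'
python3 steer.py '[[[0,0,0,0],[0,0,0.012,0],[0,0,0.008,0],[0,0,0.003,0],[0,0,0,0]]]'
python3 steer.py '[[[0,0,0,0],[0,0,0,0],[0,0,0,0],[0,0,0,0]]]' 0.064
python3 steer.py '[[[0,0,-0.03,0],[0,0,-0.03,0],[0,0,-0.03,0],[0.04,0,0,0],[0.04,0,0,0]]]'
python3 steer.py '[[[0.04,0,0,0],[0.04,0,0,0],[0.04,0,0,0],[0.04,0,0,0],[0,0,0,0]]]'
python3 - <<'E'
from m import *
for d in(t,s): print("line",line(d))
crop(t,185,455,140,340,2.9,"t2"); crop(s,70,400,110,270,2.4,"s2")
E
```

```text
clock: 15.22
position: [0.5842, -0.1657, 0.0724]
ee_rot: [-0.0, 0.013, 1.0, 0.0]
contact_force: [0.6, -1.3, -1.3]
width: 0.0401
gripper_force: 40.6
clock: 15.63
position: [0.5826, -0.166, 0.0504]
ee_rot: [-0.0, 0.013, 1.0, 0.001]
contact_force: [-0.5, 2.6, 5.8]
width: 0.0405
gripper_force: 41.4
clock: 15.97
position: [0.5827, -0.1665, 0.0497]
ee_rot: [-0.0, 0.014, 1.0, 0.0]
contact_force: [0.0, 0.4, 0.1]
width: 0.0641
gripper_force: 0.0
clock: 16.38
position: [0.5055, -0.1655, 0.142]
ee_rot: [0.003, 0.013, 1.0, -0.002]
contact_force: [-0.5, -0.3, -0.7]
width: 0.0641
gripper_force: 0.0
clock: 16.8
position: [0.3345, -0.1563, 0.1386]
ee_rot: [-0.004, 0.015, 1.0, 0.002]
contact_force: [0.3, 0.7, -0.1]
width: 0.0642
gripper_force: 0.0
line (array([ 0.57558177, -0.00602553]), np.float32(-0.0062331716), np.float64(0.11216287582071345))
line (array([ 0.57612416, -0.00563858]), np.float32(-0.03224583), np.float64(0.11360594370182883))
```

View pics/t2.png

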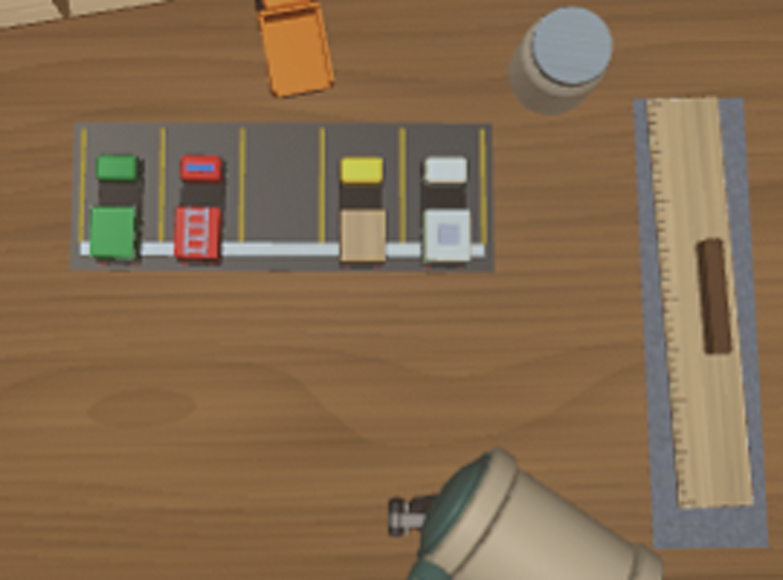

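View pics/s2.png

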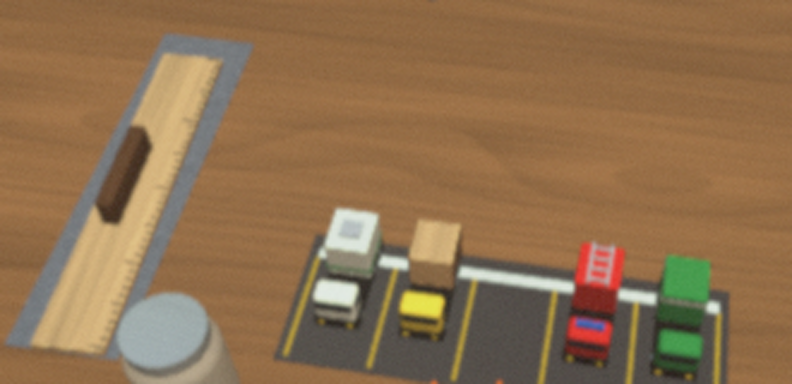

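Top crop: all four trucks are square in their bays, with tails about 15 mm behind the line. Ruler corners are about (646,98), (717,97), (753,502), (683,507), the handle is centred at (712,296), and the felt corners are (633,100), (743,98), (768,545), (654,548).

```bash
cat > r.py <<'E'
from h import *
t=shot("top");s=shot("scene")
f=lambda d,a,k,o,z:ray(d,(np.array(a)+.5)/k-.5+o,z)
for nm,d,a,k,o,z in (("ruler",t,[(646,98),(717,97),(753,502),(683,507)],2.9,[185,140],.008),("felt",t,[(633,100),(743,98),(768,545),(654,548)],2.9,[185,140],.001),
  ("handle",t,[(698,240),(721,238),(731,352),(708,354)],2.9,[185,140],.042),("handleS",s,[(133,126),(151,142),(119,210),(97,203)],2.4,[70,110],.042)):
    w=f(d,a,k,o,z); u=w[:2].mean(0)-w[2:].mean(0)
    print(nm,w.mean(0).round(4),"len",np.linalg.norm(u).round(4),"wid",np.linalg.norm(w[0]-w[1]).round(4),"dir",np.arctan2(u[1],u[0]).round(4))
I=t["img"].astype(int);m=((I.max(2)<90)&(I[...,0]>I[...,2]+8)).astype(np.uint8);m[:,:415]=0;m[:200]=0;m[290:]=0;m[:,445:]=0
ys,xs=np.where(m);print(len(xs),xs.min(),xs.max(),ys.min(),ys.max());w=ray(t,np.c_[xs,ys],.042);print(w.mean(0),cv2.minAreaRect(w.astype(np.float32)))
E
python3 r.py
```

```text
ruler [ 0.5175 -0.4137] len 0.398 wid 0.0707 dir 0.0244
felt [ 0.4974 -0.4145] len 0.4378 wid 0.1101 dir -0.0134
handle [ 0.5161 -0.4172] len 0.1084 wid 0.0221 dir 0.0208
handleS [ 0.5249 -0.412 ] len 0.0987 wid 0.0325 dir -3.1386
114 425 436 223 261
[ 0.51255323 -0.41012723] ((0.5156572461128235, -0.41608530282974243), (0.1046929806470871, 0.02303548902273178), 1.1579807996749878)
```

```bash
python3 -c "
from h import *
tool([.5165,-.4195,.12],.021)"
```

```text
t 17.0 move tool axes [-0.1793 -0.2541  0.0211] turn -0.049 q6 -2.163
```

```bash
python3 steer.py '[[[-0.0224,-0.0318,0.0026,0],[-0.0224,-0.0318,0.0026,0],[-0.0224,-0.0318,0.0026,0],[-0.0224,-0.0318,0.0026,0],[-0.0224,-0.0318,0.0026,0]]]' 0.05
python3 steer.py '[[[-0.0224,-0.0318,0.0026,0],[-0.0224,-0.0318,0.0026,0],[-0.0224,-0.0318,0.0026,0],[0,0,0,-0.049],[0,0,0,0]]]'
python3 -c "
from h import *
tool([.5165,-.4195,.037],.021)"
```

```text
clock: 17.42
position: [0.4534, -0.3239, 0.1262]
ee_rot: [0.0, 0.013, 1.0, -0.0]
contact_force: [-0.4, 0.5, 1.6]
width: 0.0497
gripper_force: 0.0
clock: 17.83
position: [0.5176, -0.4211, 0.1168]
ee_rot: [-0.0, -0.011, 1.0, 0.0]
contact_force: [-0.3, 0.6, -0.2]
width: 0.05
gripper_force: 0.0
t 17.83 move tool axes [0.0011 0.0016 0.0798] turn 0.0011 q6 -2.38
```

```bash
python3 steer.py '[[[0,0.0016,0.03,0],[0,0,0.03,0],[0,0,0.02,0],[0,0,0,0],[0,0,0,0]]]'
python3 steer.py '[[[0,0,0,0],[0,0,0,0],[0,0,0,0],[0,0,0,0],[0,0,0,0]]]' 0.008 80
python3 steer.py '[[[0,0,0,0],[0,0,-0.01,0],[0,0,-0.01,0],[0,0,0,0]]]'
python3 -c "
from h import *
tool([.45,-.35,.058],.021-1.5708-.0)
tool([.45,-.35,.058],.0)"
```

```text
clock: 18.25
position: [0.5149, -0.416, 0.038]
ee_rot: [-0.001, -0.011, 1.0, 0.001]
contact_force: [-0.7, -0.0, 0.8]
width: 0.0499
gripper_force: 0.0
clock: 18.67
position: [0.5155, -0.4178, 0.0401]
ee_rot: [0.001, -0.011, 1.0, -0.001]
contact_force: [0.2, 0.1, 1.0]
width: 0.0078
gripper_force: 0.0
clock: 19.0
position: [0.5165, -0.4188, 0.062]
ee_rot: [0.002, -0.011, 1.0, -0.002]
contact_force: [1.0, -0.4, -0.0]
width: 0.008
gripper_force: 0.0
t 19.0 move tool axes [0.0651 0.0702 0.0036] turn -1.5706 q6 -2.378
t 19.0 move tool axes [0.0651 0.0702 0.0036] turn 0.0211 q6 -2.378
```

The gripper closed to 8 mm with no force, so it missed the handle. I'll look before trying again.

```bash
python3 steer.py '[[[0,0,-0.04,0],[0,0,-0.04,0],[0.04,0.02,0,0],[0.04,0.02,0,0],[0.04,0.02,0,0]]]' 0.05
python3 steer.py '[[[0.04,0.02,0,0],[0.04,0.02,0,0],[0.04,0.02,0,0],[0,0,0,0]]]'
python3 - <<'E'
from h import *
t=shot("top");s=shot("scene")
a=cv2.resize(t["img"][140:340,185:455,::-1],None,fx=2.9,fy=2.9,interpolation=2);cv2.imwrite("pics/t3.png",a)
crop(s,70,400,110,300,2.4,"s3")
E
```

```text
clock: 19.42
position: [0.4018, -0.364, 0.1404]
ee_rot: [0.001, -0.011, 1.0, -0.001]
contact_force: [-0.7, -0.8, 0.4]
width: 0.0495
gripper_force: 0.0
clock: 19.75
position: [0.2821, -0.3036, 0.1383]
ee_rot: [-0.003, -0.01, 1.0, 0.004]
contact_force: [0.0, 0.4, 0.2]
width: 0.0502
gripper_force: 0.0
```

View pics/t3.png

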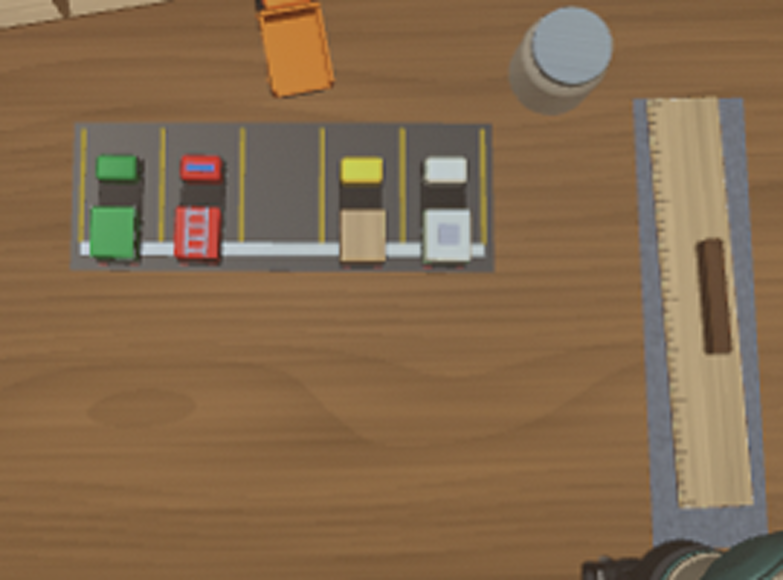

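View pics/s3.png

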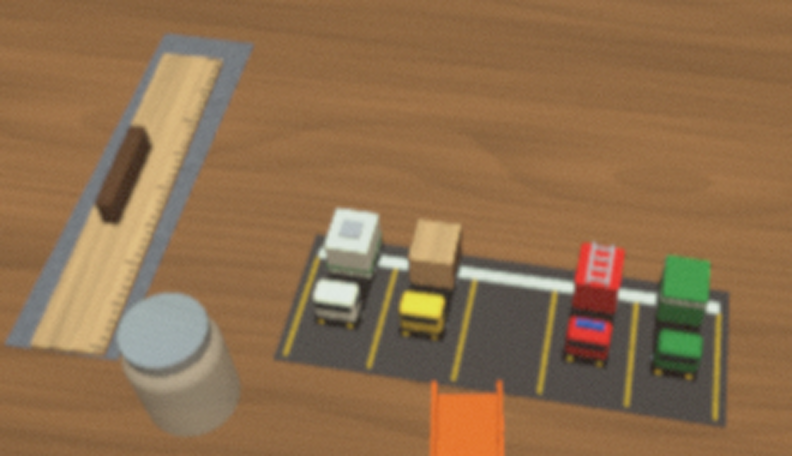

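Nothing moved; the ruler handle is still at (714,296) in the top crop. I'll go down again with the jaws open and look before closing.

```bash
python3 steer.py '[[[-0.04,-0.02,0,0],[-0.04,-0.02,0,0],[-0.04,-0.02,0,0],[-0.04,-0.02,0,0],[-0.04,-0.02,0,0]]]' 0.06
python3 steer.py '[[[-0.034,-0.016,0,0],[0,0,0.04,0],[0,0,0.03,0],[0,0,0.02,0],[0,0,0,0]]]'
python3 -c "
from h import *
tool([.5165,-.4195,.037],.021)"
```

```text
clock: 20.27
position: [0.4814, -0.4013, 0.1393]
ee_rot: [0.001, -0.011, 1.0, -0.001]
contact_force: [0.6, -0.7, 1.1]
width: 0.06
gripper_force: 0.0
clock: 20.68
position: [0.5113, -0.413, 0.0435]
ee_rot: [-0.003, -0.011, 1.0, 0.003]
contact_force: [-1.1, 1.1, -0.1]
width: 0.0598
gripper_force: 0.0
t 20.68 move tool axes [-0.0051 -0.0066  0.0064] turn 0.0011 q6 -2.378
```

```bash
python3 steer.py '[[[0,-0.003,0.006,0],[0,0,0,0],[0,0,0,0]]]'
python3 - <<'E'
from h import *
t=shot("top");s=shot("scene")
A=lambda d,x0,x1,y0,y1,k:cv2.resize(d["img"][y0:y1,x0:x1,::-1],None,fx=k,fy=k,interpolation=2)
a=A(t,400,460,200,290,6.5);b=A(s,80,140,140,230,6.5);cv2.imwrite("pics/c4.png",np.hstack([a,b]));print(a.shape)
tool([.5165,-.4195,.037],.021)
E
```

```text
clock: 20.93
position: [0.5132, -0.4192, 0.0446]
ee_rot: [0.001, -0.011, 1.0, -0.001]
contact_force: [0.3, -0.2, 0.9]
width: 0.0599
gripper_force: 0.0
(585, 390, 3)
t 21.03 move tool axes [-0.0036 -0.0007  0.0079] turn 0.0001 q6 -2.382
```

View pics/c4.png

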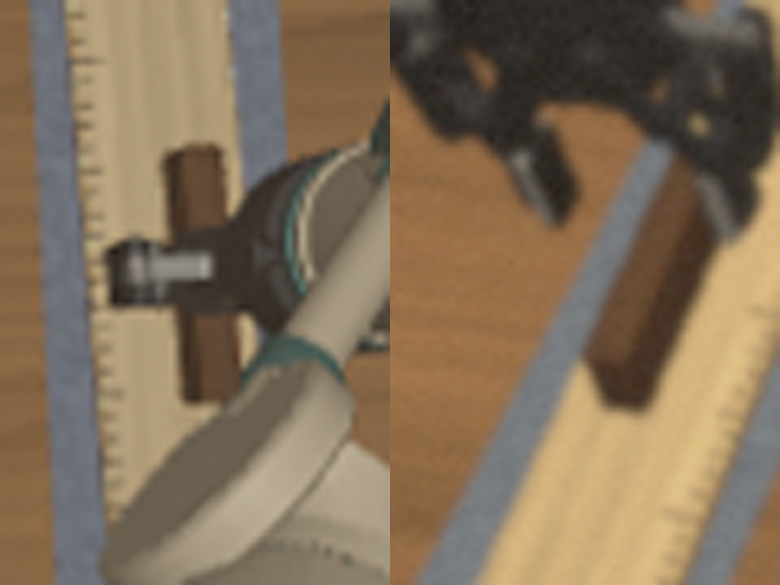

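The scene half shows the handle between the open fingertips, at (560,220) and (735,238). I'll project the expected tip positions to check their height.

Run:
```python
from h import *
d=shot("scene")
def proj(P):
    T=np.linalg.inv(d["T"]);c=(np.array(P)@T[:3,:3].T)+T[:3,3]
    return cv2.projectPoints(c,np.zeros(3),np.zeros(3),d["camera_matrix"],np.array([d["k1"],0,0,0.]))[0][:,0]
for y in(-.03,.03):
  for z in(.0,.02,.03,.04,.05,.06): print(y,z,(6.5*(proj([[.5132,-.4192+y,z]])[0]-[80,140]+.5)+[390,0]).round())
for p in [(.462,-.428,.042),(.462,-.41,.042),(.57,-.428,.042),(.57,-.41,.042),(.57,-.41,.008)]: print(p,(6.5*(proj([p])[0]-[80,140]+.5)+[390,0]).round())
```

```text
-0.03 0.0 [615. 303.]
-0.03 0.02 [600. 269.]
-0.03 0.03 [592. 252.]
-0.03 0.04 [583. 234.]
-0.03 0.05 [575. 217.]
-0.03 0.06 [567. 198.]
0.03 0.0 [764. 320.]
0.03 0.02 [751. 286.]
0.03 0.03 [744. 269.]
0.03 0.04 [737. 252.]
0.03 0.05 [730. 234.]
0.03 0.06 [723. 216.]
(0.462, -0.428, 0.042) [683. 140.]
(0.462, -0.41, 0.042) [728. 145.]
(0.57, -0.428, 0.042) [580. 352.]
(0.57, -0.41, 0.042) [628. 357.]
(0.57, -0.41, 0.008) [655. 415.]
```

The tips come out about 20 mm higher than the nominal geometry gives, so I passed above the handle. I'll go lower in small, force-watched steps.

```bash
python3 steer.py '[[[-0.0035,0,0.008,0],[0,0,0.006,0],[0,0,0,0]]]' 0.045
python3 steer.py '[[[0,0,0.005,0],[0,0,0,0],[0,0,0,0]]]'
python3 steer.py '[[[0,0,0.004,0],[0,0,0,0],[0,0,0,0]]]'
```

```text
clock: 21.33
position: [0.5147, -0.417, 0.0277]
ee_rot: [-0.001, -0.011, 1.0, 0.001]
contact_force: [0.2, 0.3, -0.4]
width: 0.0451
gripper_force: 0.0
clock: 21.58
position: [0.5151, -0.4175, 0.0235]
ee_rot: [-0.0, -0.011, 1.0, 0.0]
contact_force: [-0.5, 0.5, 0.0]
width: 0.0449
gripper_force: 0.0
clock: 21.83
position: [0.5152, -0.4176, 0.0198]
ee_rot: [-0.0, -0.011, 1.0, 0.0]
contact_force: [-0.2, 0.0, -0.3]
width: 0.0446
gripper_force: 0.0
```

```bash
python3 steer.py '[[[0,0,0,0],[0,0,0,0],[0,0,0,0],[0,0,0,0],[0,0,0,0]]]' 0.008 80
python3 -c "
from h import *
s=manip.get_state();print(s['position'],s['width'],s['gripper_force'],s['contact_force'])"
```

```text
clock: 22.25
position: [0.5157, -0.4183, 0.0207]
ee_rot: [0.0, -0.011, 1.0, -0.001]
contact_force: [-0.1, -0.9, 3.4]
width: 0.016
gripper_force: 80.0
[ 0.51570631 -0.41828619  0.02072483] 0.016039477223217507 80.01582741737366 [-0.10034123 -0.88065697  3.44592339]
```

```bash
python3 steer.py '[[[0,0,-0.012,0],[0,0,-0.012,0],[0.032,0.015,0,0],[0.032,0.015,0,0],[0.032,0.015,0,0]]]' - 110
python3 steer.py '[[[0,0,0,0.116],[0,0,0,0.116],[0,0,0,0.116],[0,0,0,0.116],[0,0,0,0.116]]]'
python3 steer.py '[[[0,0,0,0.116],[0,0,0,0.116],[0,0,0,0.116],[0,0,0,0.116],[0,0,0,0.116]]]'
python3 steer.py '[[[0,0,0,0.116],[0,0,0,0.116],[0,0,0,0.116],[0,0,0,0.116],[0,0,0,0]]]'
python3 -c "
from h import *
tool([.4833,-.0034,.045],-.028-np.pi/2)"
```

```text
clock: 22.67
position: [0.4177, -0.3741, 0.0447]
ee_rot: [0.0, -0.011, 1.0, -0.0]
contact_force: [-0.4, -0.2, -2.6]
width: 0.0155
gripper_force: 108.1
clock: 23.08
position: [0.4184, -0.3747, 0.045]
ee_rot: [0.0, 0.279, 0.96, -0.0]
contact_force: [0.6, -0.7, -1.0]
width: 0.0155
gripper_force: 108.0
clock: 23.5
position: [0.4185, -0.3747, 0.0448]
ee_rot: [0.0, 0.542, 0.841, 0.0]
contact_force: [-0.6, 0.7, -2.2]
width: 0.0154
gripper_force: 108.0
clock: 23.92
position: [0.4185, -0.3747, 0.0448]
ee_rot: [0.0, 0.719, 0.695, 0.0]
contact_force: [-0.4, 0.1, -1.5]
width: 0.0151
gripper_force: 108.0
t 23.92 move tool axes [ 3.733e-01  5.220e-02 -2.000e-04] turn -0.0058 q6 -0.821
```

```bash
python3 steer.py '[[[0.0373,0.0052,0,0],[0.0373,0.0052,0,0],[0.0373,0.0052,0,0],[0.0373,0.0052,0,0],[0.0373,0.0052,0,0]]]'
python3 steer.py '[[[0.0373,0.0052,0,0],[0.0373,0.0052,0,0],[0.0373,0.0052,0,0],[0.0373,0.0052,0,0],[0.0373,0.0052,0,0]]]'
python3 steer.py '[[[0,0,0.01,-0.006],[0,0,0.01,0],[0,0,0,0],[0,0,0,0]]]'
python3 - <<'E'
from h import *
t=shot("top");s=shot("scene")
tool([.4833,-.0034,.024],-.028-np.pi/2)
A=lambda d,x0,x1,y0,y1,k:cv2.resize(d["img"][y0:y1,x0:x1,::-1],None,fx=k,fy=k,interpolation=2)
a=A(t,185,385,175,285,4);cv2.imwrite("pics/t5.png",a)
E
```

```text
clock: 24.33
position: [0.4504, -0.1876, 0.0446]
ee_rot: [0.0, 0.717, 0.697, 0.0]
contact_force: [0.1, 0.7, -1.9]
width: 0.0157
gripper_force: 108.0
clock: 24.75
position: [0.4825, -0.0018, 0.0448]
ee_rot: [0.0, 0.717, 0.697, 0.0]
contact_force: [0.3, -0.5, -1.7]
width: 0.0154
gripper_force: 108.0
clock: 25.08
position: [0.482, -0.0033, 0.0242]
ee_rot: [-0.0, 0.715, 0.699, -0.0]
contact_force: [-0.4, 0.1, -1.9]
width: 0.0154
gripper_force: 108.0
t 25.18 move tool axes [0.0007 0.0005 0.0007] turn 0.0024 q6 -0.127
```

View pics/t5.png

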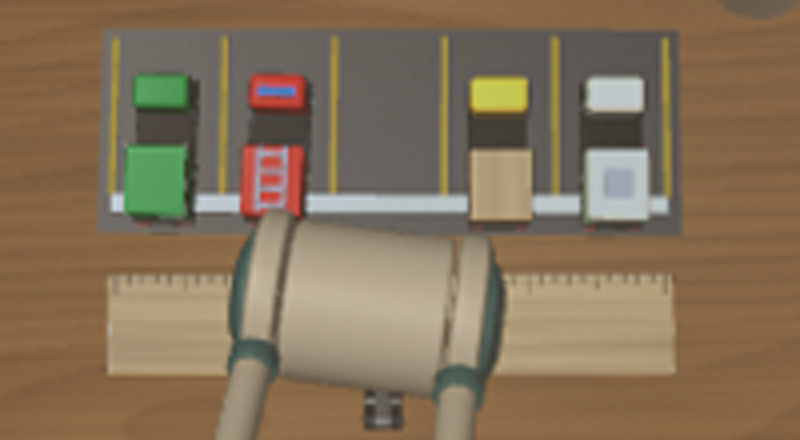

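The ruler is gripped behind the row: its front edge is along row ~276 of the crop, parallel to the line (row ~204), with tails at ~228. I'll compute the push distance.

Run:
```python
from h import *
t=shot("top")
e=ray(t,(np.array([(112,275.5),(670,275.5),(111,374),(674,374)])+.5)/4-.5+[185,175],.010)
c=np.array([.5765,-.006]);X=np.array([1,-.029]);Y=np.array([.029,1])
for p in e: print("edge strip x,y",((p-c)@X).round(4),((p-c)@Y).round(4))
# column profile of edge at a few columns
G=t["img"].astype(int)
for u in (215,235,325,345): print(u,[tuple(G[v,u]) for v in range(241,247)])
```

```text
edge strip x,y -0.054 0.1957
edge strip x,y -0.0522 -0.2004
edge strip x,y -0.1237 0.1945
edge strip x,y -0.1214 -0.2022
215 [(np.int64(136), np.int64(102), np.int64(69)), (np.int64(132), np.int64(102), np.int64(71)), (np.int64(159), np.int64(133), np.int64(98)), (np.int64(172), np.int64(151), np.int64(121)), (np.int64(179), np.int64(159), np.int64(126)), (np.int64(184), np.int64(163), np.int64(130))]
235 [(np.int64(135), np.int64(102), np.int64(70)), (np.int64(134), np.int64(105), np.int64(72)), (np.int64(159), np.int64(134), np.int64(98)), (np.int64(173), np.int64(154), np.int64(123)), (np.int64(177), np.int64(158), np.int64(124)), (np.int64(182), np.int64(162), np.int64(127))]
325 [(np.int64(130), np.int64(100), np.int64(71)), (np.int64(137), np.int64(105), np.int64(71)), (np.int64(162), np.int64(133), np.int64(95)), (np.int64(181), np.int64(161), np.int64(127)), (np.int64(178), np.int64(158), np.int64(124)), (np.int64(183), np.int64(163), np.int64(128))]
345 [(np.int64(128), np.int64(98), np.int64(68)), (np.int64(137), np.int64(105), np.int64(71)), (np.int64(150), np.int64(122), np.int64(86)), (np.int64(156), np.int64(138), np.int64(109)), (np.int64(163), np.int64(143), np.int64(112)), (np.int64(182), np.int64(161), np.int64(125))]
```

```bash
python3 steer.py '[[[0,0.01,0,0.004],[0,0.01,0,0],[0,0.006,0,0],[0,0.004,0,0],[0,0.003,0,0]]]'
python3 steer.py '[[[0,0.003,0,0],[0,0.003,0,0],[0,0.003,0,0],[0,0.003,0,0],[0,0.002,0,0]]]'
python3 steer.py '[[[0,0.002,0,0],[0,0.002,0,0],[0,0,0,0],[0,0,0,0]]]'
python3 - <<'E'
from h import *
p=manip.get_state()["position"][:2]
print("edge by kinematics",(p-[.5765,-.006])@[1,-.029]+.043)
t=shot("top");crop(t,185,385,175,285,4,"t6")
E
```

```text
clock: 25.65
position: [0.5161, -0.0048, 0.0241]
ee_rot: [-0.0, 0.718, 0.696, -0.0]
contact_force: [-1.6, -0.2, -1.1]
width: 0.0157
gripper_force: 108.1
clock: 26.07
position: [0.5271, -0.0047, 0.0234]
ee_rot: [-0.002, 0.718, 0.697, -0.002]
contact_force: [-2.5, -0.1, -3.5]
width: 0.0159
gripper_force: 107.9
clock: 26.4
position: [0.5335, -0.0051, 0.0239]
ee_rot: [0.0, 0.718, 0.696, 0.0]
contact_force: [-2.7, 0.1, -3.1]
width: 0.0156
gripper_force: 107.8
edge by kinematics 1.30770069794936e-05
```

View pics/t6.png

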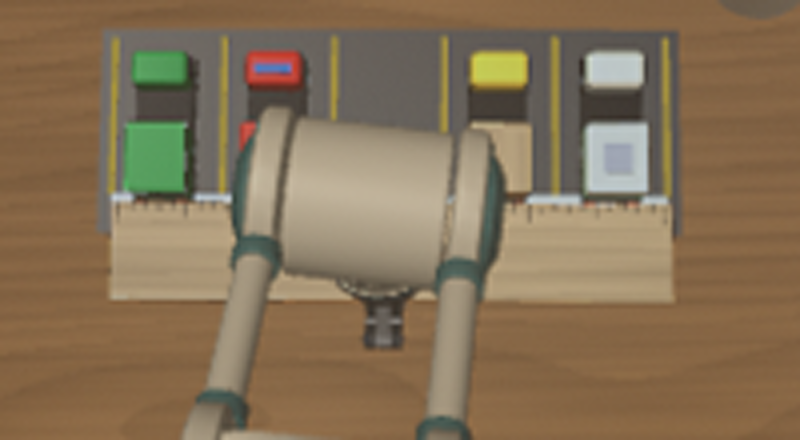

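The ruler edge lies on the middle of the line (row ~203), with tails against it and about half the white line visible ahead. I'll check numerically.

Run:
```python
from h import *
t=shot("top");c=np.array([.5765,-.006]);X=np.array([1,-.029])
G=t["img"].astype(float)
for u in(214,216,236,237,322,323,350,351):
    col=G[220:232,u]; sat=col.max(1)-col.min(1); print(u,sat.astype(int), end=" ")
    i=next((k for k in range(11) if sat[k]<32<=sat[k+1] ),0); v=220+i+(32-sat[i])/(sat[i+1]-sat[i]+1e-9); print("edge",(ray(t,[u,v],.011)[0]-c)@X)
for n,(a,b) in {"green":((124,192),(188,192)),"milk":((586,192),(648,192))}.items():
    w=ray(t,(np.array([a,b])+.5)/4-.5+[185,175],.058); print(n,"body rear strip x",((w-c)@X).round(4),"y",((w-c)@[.029,1]).round(4))
```

```text
214 [ 7  7  5 13 18 10 41 41 43 47 48 53] edge -0.0030828732654068084
216 [84 81 45 10 14 25 54 53 54 52 53 52] edge -0.0017141858179050744
236 [11 11 13  7 17 24 56 54 54 52 51 52] edge -0.0015322820003863314
237 [10 10 11  7 17 18 52 52 53 53 52 52] edge -0.001986934414997808
322 [24 25 25  9  9  6 55 54 54 56 55 55] edge -0.0014861414178431042
323 [76 76 78 45 12  9 49 49 55 56 56 55] edge -0.0016035821511717649
350 [26 26 28 16  8  7 41 54 53 52 53 55] edge -0.00180712015558922
351 [76 77 78 60 16  6 42 50 48 45 46 52] edge -0.0017604398671195193
green body rear strip x [0.0004 0.0005] y [0.18   0.1358]
milk body rear strip x [0.0014 0.0016] y [-0.1373 -0.1796]
```

```bash
python3 steer.py '[[[0,0.001,0,0],[0,0,0,0],[0,0,0,0],[0,0,0,0],[0,0,0,0]]]'
python3 steer.py '[[[0,-0.005,0,0],[0,-0.01,0,0],[0,-0.025,0,0],[0,-0.025,0,0],[0,0,-0.02,0]]]'
python3 -c "
from h import *
tool([.4185,-.3747,.0448],-.028-np.pi/2)"
```

```text
clock: 26.92
position: [0.5336, -0.0051, 0.0241]
ee_rot: [-0.0, 0.718, 0.696, -0.0]
contact_force: [-4.7, 0.2, 1.0]
width: 0.0154
gripper_force: 108.4
clock: 27.33
position: [0.459, -0.0018, 0.0407]
ee_rot: [-0.006, 0.718, 0.696, -0.005]
contact_force: [-1.4, 0.5, -2.4]
width: 0.0156
gripper_force: 108.2
t 27.33 move tool axes [-0.3739 -0.0293 -0.0044] turn -0.0021 q6 -0.126
```

```bash
python3 steer.py '[[[-0.0374,-0.0029,0,0],[-0.0374,-0.0029,0,0],[-0.0374,-0.0029,0,0],[-0.0374,-0.0029,0,0],[-0.0374,-0.0029,0,0]]]'
python3 steer.py '[[[-0.0374,-0.0029,0,0],[-0.0374,-0.0029,0,0],[-0.0374,-0.0029,0,0],[-0.0374,-0.0029,0,0],[-0.0374,-0.0029,0,0]]]'
python3 steer.py '[[[0,0,0,-0.122],[0,0,0,-0.122],[0,0,0,-0.122],[0,0,0,-0.122],[0,0,0,-0.122]]]'
python3 steer.py '[[[0,0,0,-0.122],[0,0,0,-0.122],[0,0,0,-0.122],[0,0,0,-0.122],[0,0,0,-0.122]]]'
python3 steer.py '[[[0,0,0,-0.122],[0,0,0,-0.122],[0,0,0,-0.122],[0,0,0,0]]]'
python3 -c "
from h import *
tool([.4973,-.4225,.0448],-.0134)"
```

```text
clock: 27.75
position: [0.4498, -0.1918, 0.0448]
ee_rot: [0.002, 0.718, 0.696, 0.001]
contact_force: [0.7, -0.2, -1.2]
width: 0.0154
gripper_force: 108.4
clock: 28.17
position: [0.4292, -0.3788, 0.0445]
ee_rot: [0.002, 0.718, 0.696, 0.0]
contact_force: [1.5, 0.4, -2.2]
width: 0.0152
gripper_force: 108.3
clock: 28.58
position: [0.4296, -0.377, 0.0443]
ee_rot: [0.001, 0.473, 0.881, -0.0]
contact_force: [0.5, -0.9, -1.6]
width: 0.0151
gripper_force: 108.3
clock: 29.0
position: [0.4297, -0.3769, 0.0444]
ee_rot: [0.001, 0.186, 0.982, -0.001]
contact_force: [-0.3, 0.1, -2.2]
width: 0.0154
gripper_force: 108.3
clock: 29.33
position: [0.4297, -0.3768, 0.0444]
ee_rot: [0.001, 0.006, 1.0, -0.001]
contact_force: [-0.5, 0.1, -1.0]
width: 0.0155
gripper_force: 108.3
t 29.33 move tool axes [-0.0682 -0.0448 -0.0002] turn 0.0004 q6 -2.4
```

```bash
python3 steer.py '[[[-0.034,-0.0224,0,0],[-0.034,-0.0224,0,0],[0,0,0,0],[0,0,0.012,0],[0,0,0.008,0]]]'
python3 steer.py '[[[0,0,0.003,0],[0,0,0,0],[0,0,0,0]]]'
python3 steer.py '[[[0,0,0,0],[0,0,0,0],[0,0,0,0],[0,0,0,0],[0,0,0,0]]]' 0.045
python3 steer.py '[[[0,0,-0.03,0],[0,0,-0.04,0],[0,0,-0.04,0],[0.04,0,0,0],[0.04,0,0,0]]]'
python3 steer.py '[[[0.04,0,0,0],[0.04,0,0,0],[0.04,0,0,0],[0,0,0,0]]]' 0.005
python3 - <<'E'
from h import *
t=shot("top");s=shot("scene")
crop(t,90,460,130,340,2.1,"t7")
tool([.572,.3277,.15],0)
E
```

```text
clock: 29.75
position: [0.496, -0.4215, 0.0228]
ee_rot: [-0.0, 0.008, 1.0, 0.0]
contact_force: [0.3, 0.4, -2.4]
width: 0.0152
gripper_force: 108.4
clock: 30.0
position: [0.4955, -0.4209, 0.0208]
ee_rot: [-0.0, 0.008, 1.0, 0.001]
contact_force: [0.4, 0.6, 1.8]
width: 0.0153
gripper_force: 108.7
clock: 30.42
position: [0.4963, -0.4219, 0.021]
ee_rot: [-0.0, 0.007, 1.0, 0.0]
contact_force: [0.7, 1.4, 0.1]
width: 0.0448
gripper_force: 0.0
clock: 30.83
position: [0.4188, -0.4231, 0.1345]
ee_rot: [0.003, 0.006, 1.0, -0.004]
contact_force: [-1.0, -0.9, -1.1]
width: 0.0451
gripper_force: 0.0
clock: 31.17
position: [0.2899, -0.4171, 0.1308]
ee_rot: [-0.003, 0.009, 1.0, 0.001]
contact_force: [0.2, 0.2, -0.5]
width: 0.0055
gripper_force: 0.0
t 31.27 move tool axes [-0.2633  0.7517 -0.0187] turn -0.0178 q6 -2.646
```

View pics/t7.png

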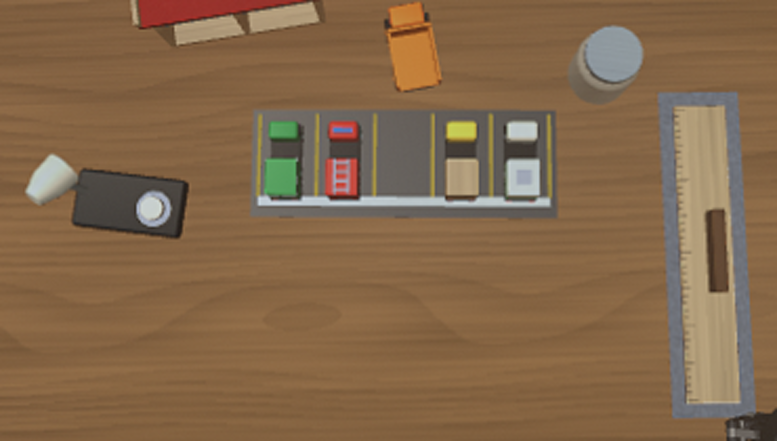

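The row is straight on the line, the ruler is centred on the felt (handle at (717,250) in the crop), and the dumper and jar are unmoved. The button is at (152,208). Next is the button.

```bash
for i in 1 2 3; do :; done
python3 steer.py '[[[-0.0132,0.0376,-0.001,0],[-0.0132,0.0376,-0.001,0],[-0.0132,0.0376,-0.001,0],[-0.0132,0.0376,-0.001,0],[-0.0132,0.0376,-0.001,0]]]' 0
python3 steer.py '[[[-0.0132,0.0376,-0.001,0],[-0.0132,0.0376,-0.001,0],[-0.0132,0.0376,-0.001,0],[-0.0132,0.0376,-0.001,0],[-0.0132,0.0376,-0.001,0]]]'
python3 steer.py '[[[-0.0132,0.0376,-0.001,0],[-0.0132,0.0376,-0.001,0],[-0.0132,0.0376,-0.001,0],[-0.0132,0.0376,-0.001,0],[-0.0132,0.0376,-0.001,0]]]'
python3 steer.py '[[[-0.0132,0.0376,-0.001,0],[-0.0132,0.0376,-0.001,0],[-0.0132,0.0376,-0.001,0],[-0.0132,0.0376,-0.001,0],[-0.0132,0.0376,-0.001,0]]]'
python3 steer.py '[[[0,0,0,0],[0,0,0,0]]]'
python3 -c "
from h import *
tool([.573,.3277,.08],-.0)"
```

```text
clock: 31.68
position: [0.3673, -0.2304, 0.1363]
ee_rot: [0.001, 0.007, 1.0, -0.0]
contact_force: [1.2, 0.6, -0.3]
width: -0.0006
gripper_force: 0.0
clock: 32.1
position: [0.436, -0.0422, 0.1415]
ee_rot: [0.001, 0.007, 1.0, 0.0]
contact_force: [1.4, 0.4, -0.7]
width: -0.0002
gripper_force: 0.0
clock: 32.52
position: [0.5041, 0.1458, 0.1463]
ee_rot: [0.001, 0.006, 1.0, 0.0]
contact_force: [1.5, -1.0, 1.1]
width: 0.0001
gripper_force: 0.0
clock: 32.93
position: [0.5721, 0.3332, 0.1509]
ee_rot: [0.0, 0.006, 1.0, 0.0]
contact_force: [1.4, -0.4, -0.1]
width: -0.0001
gripper_force: 0.0
clock: 33.1
position: [0.572, 0.3329, 0.1501]
ee_rot: [0.0, 0.005, 1.0, 0.0]
contact_force: [0.1, -0.1, 0.3]
width: -0.0002
gripper_force: 0.0
t 33.1 move tool axes [-0.001  -0.0053  0.0701] turn -0.0102 q6 -1.139
```

```bash
python3 steer.py '[[[-0.001,-0.005,0.03,0],[0,0,0.03,0],[0,0,0.01,0],[0,0,0,0]]]'
python3 steer.py '[[[0,0,0.006,0],[0,0,0.006,0],[0,0,0,0],[0,0,0,0]]]'
python3 steer.py '[[[0,0,0.005,0],[0,0,0,0],[0,0,0,0]]]'
python3 steer.py '[[[0,0,0.005,0],[0,0,0,0],[0,0,0,0]]]'
```

```text
clock: 33.43
position: [0.5699, 0.3226, 0.0778]
ee_rot: [-0.003, 0.008, 1.0, -0.001]
contact_force: [-0.4, 0.0, 1.2]
width: -0.0001
gripper_force: 0.0
clock: 33.77
position: [0.573, 0.3241, 0.07]
ee_rot: [0.001, 0.007, 1.0, 0.0]
contact_force: [-0.0, 0.1, -0.3]
width: -0.0002
gripper_force: 0.0
clock: 34.02
position: [0.5725, 0.3239, 0.0642]
ee_rot: [0.0, 0.007, 1.0, 0.0]
contact_force: [-0.2, -0.2, 0.1]
width: -0.0002
gripper_force: 0.0
clock: 34.27
position: [0.5722, 0.3238, 0.0587]
ee_rot: [-0.0, 0.007, 1.0, -0.0]
contact_force: [0.6, -0.2, 0.1]
width: -0.0002
gripper_force: 0.0
```

```bash
python3 steer.py '[[[0,0.003,0.005,0],[0,0,0,0],[0,0,0,0]]]'
python3 steer.py '[[[0,0,0.005,0],[0,0,0,0],[0,0,0,0]]]'
python3 steer.py '[[[0,0,0.004,0],[0,0,0,0],[0,0,0,0]]]'
```

```text
clock: 34.52
position: [0.5723, 0.3271, 0.0537]
ee_rot: [-0.0, 0.007, 1.0, -0.0]
contact_force: [-0.4, -1.1, 0.3]
width: -0.0
gripper_force: 0.0
clock: 34.77
position: [0.5723, 0.3268, 0.0487]
ee_rot: [-0.0, 0.007, 1.0, -0.0]
contact_force: [0.8, -0.2, -0.1]
width: 0.0
gripper_force: 0.0
clock: 35.02
position: [0.5724, 0.3268, 0.0448]
ee_rot: [-0.0, 0.007, 1.0, -0.0]
contact_force: [-0.1, -0.1, -0.2]
width: 0.0002
gripper_force: 0.0
```

```bash
python3 steer.py '[[[0,0,0.004,0],[0,0,0,0],[0,0,0,0]]]'
python3 steer.py '[[[0,0,0.003,0],[0,0,0,0],[0,0,0,0]]]'
python3 steer.py '[[[0,0,0.003,0],[0,0,0,0],[0,0,0,0]]]'
```

```text
clock: 35.27
position: [0.5729, 0.3271, 0.0413]
ee_rot: [0.0, 0.007, 1.0, 0.0]
contact_force: [1.1, -0.4, 1.6]
width: 0.0001
gripper_force: 0.8
clock: 35.52
position: [0.573, 0.3271, 0.0384]
ee_rot: [0.0, 0.007, 1.0, 0.0]
contact_force: [1.2, -0.2, 3.1]
width: 0.0001
gripper_force: 1.6
clock: 35.77
position: [0.573, 0.3271, 0.0354]
ee_rot: [0.0, 0.007, 1.0, 0.0]
contact_force: [0.8, -0.2, 4.3]
width: 0.0005
gripper_force: 2.3
```

```bash
python3 steer.py '[[[0,0,0.002,0],[0,0,0,0],[0,0,0,0]]]'
python3 steer.py '[[[0,0,0.002,0],[0,0,0,0],[0,0,0,0]]]'
```

```text
clock: 36.02
position: [0.573, 0.3271, 0.035]
ee_rot: [0.001, 0.007, 1.0, 0.0]
contact_force: [-1.6, -0.9, 11.4]
width: 0.0001
gripper_force: 5.8
clock: 36.27
position: [0.5731, 0.3272, 0.0348]
ee_rot: [0.001, 0.007, 1.0, 0.0]
contact_force: [-4.6, -2.3, 19.8]
width: 0.0001
gripper_force: 10.1
```

The button is bottomed: the force reached 19.8 N with no further travel. I'll raise, back away and do a final check.

```bash
python3 steer.py '[[[0,0,-0.01,0],[0,0,-0.03,0],[0,0,-0.04,0],[0,0,-0.03,0],[0.03,0,0,0]]]'
python3 steer.py '[[[0.04,0,0,0],[0.04,0,0,0],[0.04,0,0,0],[0.04,0,0,0],[0,0,0,0]]]'
python3 - <<'E'
from h import *
t=shot("top");crop(t,90,460,130,340,2.1,"t8")
a=cv2.imread("pics/t7.png").astype(int);b=cv2.imread("pics/t8.png").astype(int)
d=abs(a-b).max(2)>40
n,l,st,ce=cv2.connectedComponentsWithStats(d.astype(np.uint8));print([(list(s),c.round()) for s,c in zip(st[1:],ce[1:]) if s[4]>30])
E
```

```text
clock: 36.68
position: [0.5514, 0.3292, 0.1477]
ee_rot: [0.009, 0.008, 1.0, 0.003]
contact_force: [1.9, 1.6, 0.6]
width: 0.0003
gripper_force: 0.0
clock: 37.1
position: [0.3726, 0.3273, 0.1396]
ee_rot: [-0.006, 0.006, 1.0, -0.002]
contact_force: [0.3, -0.2, -0.3]
width: -0.0002
gripper_force: 0.0
[([np.int32(0), np.int32(310), np.int32(88), np.int32(131), np.int32(6835)], array([ 40., 373.])), ([np.int32(65), np.int32(336), np.int32(91), np.int32(77), np.int32(2752)], array([110., 369.])), ([np.int32(0), np.int32(379), np.int32(18), np.int32(33), np.int32(302)], array([  6., 397.])), ([np.int32(725), np.int32(409), np.int32(52), np.int32(32), np.int32(1096)], array([755., 426.]))]
```

View pics/t8.png

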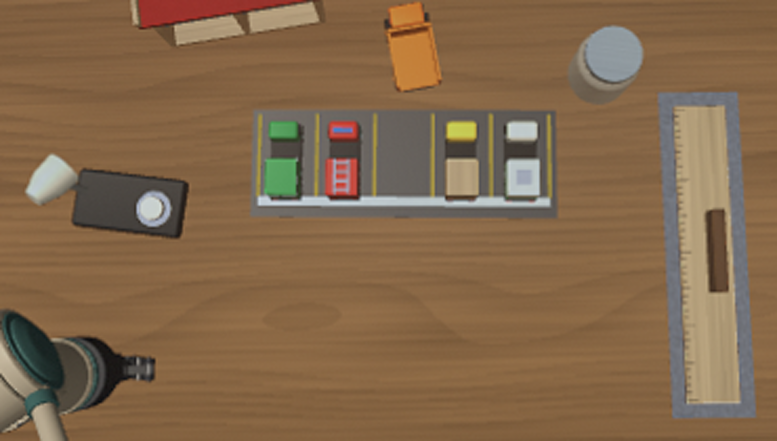

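Everything is in place: the row is straight on the line, the ruler is on its felt, the button is up at (152,208), and only the arm differs from the last picture.

```bash
python3 -c "
from rig import manip
print(manip.sign_off())"
```

```text
the job is handed in; nothing more can be done
None
```

I handed the job in at about 37 s, with no verdict returned: the four trucks present (no bin lorry) stand square with tails within about 2 mm of the white line's middle, the ruler lies on its felt, the lamp button went fully down and looks up again, and the dumper and jar have not moved.

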